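# Fit the sample carousel to the changer's three-stud drive

## Robot

A 6-joint arm with a two-finger parallel gripper is mounted at the origin on a cart in front of the work surface, level with it; the furniture and walls round the work are solid. World frame = base frame: x ahead of the robot, y to its left, z up, the work surface at z = 0. Lengths are in m, angles in rad, forces in N, time in s.
With the tool pointing down it reaches from about 0.3 to 0.875 m from the base axis. Payload 6.4 kg.
Tool frame: the origin (TCP) lies between the finger pads; the fingertips stand 25 mm ahead of it and the grasp point (between the pads) lies 6 mm ahead of it; z points along the fingers, y is the line along which they close (so a half turn about z gives the same grasp; the last joint's range is limited). The gripper opens to 85 mm and grips with 20 to 120 N. Pads are 22 mm wide; open, the fingers measure 114 mm over their backs; the gripper's body (76 mm by 85 mm) begins 54 mm behind the grasp point. The pads swing forward as they close: fully open they stand 13 mm farther back than shut.
Start: joints at [0.985, 0.181, 1.607, -0, 1.354, -0.206], TCP at [0.213, 0.534, 0.256] pointing down, gripper open.
Joint ranges: [-2.99, 2.99], [-0.89, 2.07], [0.3, 2.58], [-1.14, 4.28], [0, 2.63], [-3.12, 3.12]. Speed limits (rad/s): [2.57, 2.57, 3.01, 3.14, 3.14, 3.14].

## Interface

Orientations are given as a unit quaternion [w, x, y, z].
In Python, from bench import ctrl gives the robot as it stands.
- The arm moves only by the tool servo_tool, never from a script. Its argument "series" is text: rows parted by semicolons, each of 7 numbers parted by spaces: the gripper command: -1 is fully open, 1 is shut, values between are in proportion, then the shift along the tool's x, y, z in m, then the turn, a rotation vector about the tool's x, y, z in degrees. A call has 1 to 12 rows; each row is the pose to reach, as a shift and turn from the pose commanded when the call began, along the tool's axes at that moment; what a row does not reach only later rows make up. A row lasts 1/12 s, in which the tool goes at most 41.7 mm and 7.16 degrees, less where a joint would pass 70% of its speed; a pose out of reach is approached as far as the arm can. A call with a gripper value outside its range is refused whole. The fingers move at their own pace and stop on an object; the grip force is fixed at half the most. Time passes only in rows, so rows that repeat a pose let the fingers close. It gives the time, the measured TCP pose, the force, the opening and the grip force at its end, in the units of the state.
- ctrl.get_obs(): the state, without advancing time (a new reading comes with each control period).
- ctrl.camera(name): name is "scene" or "top" or "wrist"; returns a dict with "img" (384x512x3 uint8, red, green, blue), "z_map" (384x512 float32, m along the optical axis (not along the pixel's ray), 0 where there is no reading), "fovy" (degrees; the focal length in pixels is half the picture's height over the tangent of half this angle, whatever the lens; pixels are square), "cx", "cy" (the principal point, pixels), "extrinsics" (4x4, takes a point from camera to world coordinates); the wrist camera has in their place "T_tool_cam" (4x4, takes a point from camera to tool coordinates, whose origin is the TCP and whose axes are the flange's). Camera axes: x right, y down, z forward; pixel columns grow to the right and rows downward; lengths in m; the calibration is good to about 2 mm. A picture is of the moment at which its call begins: read the wrist's pose just before it.
- ctrl.hand_in(): hands the job in; it is judged then, once.
The state is a dict: "time_s": time; "q": joint angles; "dq": joint speeds; "joint_efforts": joint torques, N m; "eef_pos": TCP position; "eef_rot": TCP orientation; "wrist_force": force on the tool from outside, world axes, zero at the start; "torque": the same for the moment, N m; "opening": opening from 0.0 (shut) to 1.0 (fully open); "grasp_force": force on a finger pad.
Only numpy, scipy, OpenCV 4.12 (cv2) and the standard library are available. Lean on these libraries where they do the work, as an engineer would, in place of code of your own. Each camera call takes 0.05 s, during which the arm holds its last target. There are 200 camera calls.

## Task

Set up the sample changer with the carousel that fits its three-stud drive: swing the sampling arm round to its parked position towards the back, draw the carousel with three bolt holes and twelve wide wells out from under the bench riser, where only its pull handle can be reached, and let go of it flat on the open bench. Then take it again by the bar grip in its middle, turn it until its unevenly spaced holes line up with the studs, and lower it fully home, flat on the turntable. Leave the four-hole carousel where it lies, the bottles standing where they are, and the arm parked.

Things in the scene. Friction and masses are not known exactly. Their poses are not given: they have to be found in the camera images.
- carousel_three: The carousel to fit: grey disc 160 mm across, 0.3 to 0.55 kg, rim 22 mm thick with twelve wide wells (22 mm), middle web 10 mm thick with three bolt holes; lies flat. Origin: centre of its underside, z up; its pull handle is at its own -x. Central bore in the underside 24 mm wide, 20 mm deep. Bolt holes 12 mm wide on a 40 mm radius at 180, 280 and 40 deg (counter-clockwise from its +x).
- three_handle (a point): Grip point on its black pull handle, an upright plate at the rim, 12 mm thick along the carousel's y, running from x = -80 to -123 mm and z = 0 to 45 mm: pinch it across its thickness. This point: x = -103, z = 34 mm.
- three_bar (a point): Grip point on its black bar grip over the middle: 60 mm long along the carousel's x, 20 mm wide along its y, top at 60 mm. Pinch it across its width. This point is on the axis, 48 mm above the underside.
- three_hole1 (a point): Centre of the bolt hole on the pull handle's side, at the underside; it goes over stud1. The other two are 100 and 220 deg further counter-clockwise.
- carousel_four: The other carousel, not wanted: same disc, handle, bar grip and material, but eighteen narrow wells (14 mm) and four evenly spaced bolt holes, which do not fit the studs. Origin and axes as carousel_three. It lies beside the wanted one under the riser; either may be on the left.
- hub_seat (a point): Centre of the top face of the changer's aluminium turntable (144 mm across), 55 mm above the bench. Pilot on its axis: 20 mm thick, coned, 18 mm tall. The carousel is home when its origin is on this point and its axes are parallel to this point's (one way only); play is 2 mm all round. The turntable turns against 0.15 N m of friction, stays where left, and starts at a varying angle.
- stud1 (a point): Foot of the stud on the side of the turntable's black index line, at hub_seat's own -x, 40 mm from the axis. Three steel studs, 8 mm thick, 14 mm tall, tapered tips, on that radius; the others are 100 and 220 deg further counter-clockwise seen from above.
- sample_changer: The sample changer: fixed white housing 45 mm high. Origin: on the bench below the turntable's axis; the housing runs from x = -80 to 80 mm and y = -80 to 190 mm, panel towards -x. A column of 12 mm radius at y = 155 mm carries the sampling arm. All of it stays below z = 165 mm.
- sampling_arm (a joint): Angle of the sampling arm about its upright column: 0 = pointing over the turntable towards its axis; grows counter-clockwise from above, towards the changer's back; end stop 1.75 rad; parked when past 1.25. Starts at 0 to 0.4; friction 0.06 N m, stays where left. The arm is 15 mm wide, z = 104 to 133 mm, reaches 99 mm from the column's axis; a needle hangs from its end to z = 78 mm.
- swing_knob (a point): Grip point on the round black upright knob on top of the arm, 19 mm thick, 70 mm from the column's axis. This point is at z = 146 mm; the knob runs from 131 to 159 mm.
- swing_pivot (a point): Point on the upright axis of the arm's hinge, at the height of the knob's grip point.
- riser_front (a point): Middle of the bench riser's front edge, at bench height; x points back under it, y along the edge. Fixed white board 410 mm long, 170 mm deep, underside 82 and top 94 mm above the bench, on end panels; tubes and a bottle on top from x = 35 mm back, up to 230 mm high. The carousels' axes start 28 to 40 mm behind the edge: bar grips covered, pull handles sticking out.
- reagent_bottle: Small white reagent bottle with a red cap, 40 mm across, 85 mm tall, standing in front of the riser, perhaps in the way of drawing a carousel straight out. Origin: centre of its foot.
- wash_bottle: White wash bottle with a red spout, 66 mm across, 184 mm tall, standing on the right. Origin on the bench; the bottle's axis is at its y = -22 mm, the spout reaches y = +55 mm.
- amber_bottle: Brown reagent bottle, 62 mm across, 150 mm tall, standing behind the sample changer. Origin: centre of its foot.

How it is judged:
By the outcome, as a careful person would: the job done as asked, in the order asked, and still so for the second after the job is handed in, with the robot touching nothing.
It also fails if it takes over 72 s, if anything falls off the work surface, if the arm or the gripper's body presses on something with over 40 N, if the wrist force passes 120 N, or if a joint passes its speed limit or range.

## Working session

There is one attempt and no reset: what is moved stays moved. The work goes in short steps, Python scripts to look and compute and a tool call to move; the robot and the scene stay as the last step left them, time stands still between calls to the robot, and variables do not carry over. Pictures are saved under pics/ and viewed, at most 10 in all, crops included, and the job is handed in when it is done.

Besides the shell and the picture viewer there is one more tool, called by a JSON object that holds its "fn" and its "kwargs", one argument or row to a line. servo_tool: Moves the arm, as the interface text tells. Its arguments: {"type":"object","properties":{"series":{"type":"string"}},"required":["series"]}

```bash
ls; mkdir -p pics
cat > h.py <<'E'
import numpy as np, cv2
from bench import ctrl
from scipy.spatial.transform import Rotation as R
def cam(n):
    o=ctrl.get_obs(); c=ctrl.camera(n)
    h=c["img"].shape[0]; c["f"]=h/2/np.tan(np.radians(c["fovy"])/2)
    if n=="wrist":
        q=o["eef_rot"]; T=np.eye(4); T[:3,:3]=R.from_quat([q[1],q[2],q[3],q[0]]).as_matrix(); T[:3,3]=o["eef_pos"]
        c["E"]=T@np.array(c["T_tool_cam"])
    else: c["E"]=np.array(c["extrinsics"])
    return c
def cloud(c):
    z=c["z_map"]; v,u=np.mgrid[:z.shape[0],:z.shape[1]]
    P=np.stack([(u-c["cx"])/c["f"]*z,(v-c["cy"])/c["f"]*z,z],-1)@c["E"][:3,:3].T+c["E"][:3,3]
    P[z==0]=np.nan; return P
def ray(c,u,v,h):
    d=c["E"][:3,:3]@np.array([(u-c["cx"])/c["f"],(v-c["cy"])/c["f"],1]); o=c["E"][:3,3]
    return o+d*(h-o[2])/d[2]
def save(c,n): cv2.imwrite("pics/"+n,c["img"][:,:,::-1])
E
python3 - <<'E'
from h import *
import pickle
for n in("scene","top"):
    c=cam(n); save(c,n+"0.png"); pickle.dump(c,open(n+"0.pkl","wb")); print(n,c["f"],c["E"].round(3).tolist())
o=ctrl.get_obs(); print(o)
E
```

```text
pics
scene 459.88166512199945 [[0.819, -0.288, 0.497, -0.229], [-0.574, -0.422, 0.702, -1.08], [0.008, -0.86, -0.511, 0.919], [0.0, 0.0, 0.0, 1.0]]
top 420.61107369218036 [[-0.003, -0.994, 0.107, 0.405], [-1.0, 0.003, 0.003, 0.029], [-0.003, -0.107, -0.994, 1.311], [0.0, 0.0, 0.0, 1.0]]
{'time_s': 0.1, 'q': array([ 9.84681302e-01,  1.81449719e-01,  1.60788530e+00, -3.81879495e-05,
        1.35383501e+00, -2.06281854e-01]), 'dq': array([-0.00010225, -0.00167543, -0.00425352, -0.00181339,  0.00155898,
        0.00108469]), 'joint_efforts': array([ 4.54264446e-04, -4.45875728e+01, -3.52237380e+01, -2.79568503e-04,
        4.16694354e-03,  1.29548306e-05]), 'eef_pos': array([0.2129158 , 0.5336341 , 0.25549478]), 'eef_rot': array([-2.87165944e-04,  1.88772871e-01,  9.82020458e-01, -7.34784427e-04]), 'wrist_force': array([ 0.42423048, -0.22410895, -0.33355927]), 'torque': array([ 0.02008982, -0.0615658 ,  0.02084667]), 'grasp_force': 0.0, 'opening': 1.0047444946440296}
```

View pics/scene0.png

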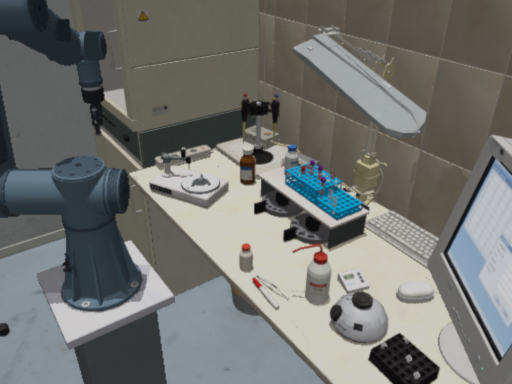

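View pics/top0.png

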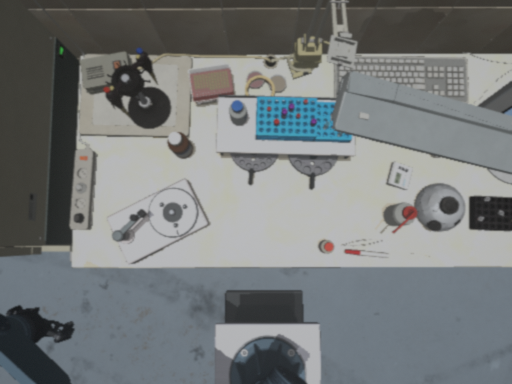

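The two views show: the changer at about (160,220) in the top view with the index line, arm over it; riser at (285,140) with handles at (251,178) and (312,182); reagent bottle at (327,246); wash bottle at (400,214). Enlarging and measuring now.

Run:
```python
from h import *
import pickle
c=pickle.load(open("top0.pkl","rb")); im=c["img"][:,:,::-1]
a=cv2.resize(im[170:270,100:220],None,fx=5,fy=5,interpolation=cv2.INTER_CUBIC)  #600x500
s=pickle.load(open("scene0.pkl","rb")); 
b=cv2.resize(im[140:200,220:350],(780,360),interpolation=cv2.INTER_CUBIC)
canvas=np.zeros((600,800,3),np.uint8)
canvas[:240,:520]=cv2.resize(im[140:200,220:350],(520,240),interpolation=cv2.INTER_CUBIC)
canvas[245:595,:420]=cv2.resize(im[170:270,100:220],(420,350),interpolation=cv2.INTER_CUBIC)
canvas[245:595,430:780]=cv2.resize(s["img"][170:250,240:350,::-1][:, :80],(350,350),interpolation=cv2.INTER_CUBIC)
canvas[0:240,530:770]=cv2.resize(s["img"][180:250,280:350,::-1],(240,240),interpolation=cv2.INTER_CUBIC)
cv2.imwrite("pics/crop0.png",canvas)
P=cloud(c)
for n,u,v in [("bench",250,230),("riserL",225,150),("riserR",350,150),("h1",251,180),("h2",312,184),("cap",327,246),("wash",402,211),("amber",177,139),("tt",185,205),("knob",140,214),("house",190,240)]:
    print(n,P[v,u].round(3))
# riser front edge: top-height points
z=P[...,2]; m=(np.abs(z-.094)<.006)&(np.mgrid[:384,:512][1]>200)&(np.mgrid[:384,:512][1]<360)&(np.mgrid[:384,:512][0]<170)
pts=P[m]; rows=[]
# front edge per column
for u in range(222,354,4):
    vv=np.where(m[:,u])[0]
    if len(vv): rows.append((u,vv.max(),*P[vv.max(),u].round(4)))
print(rows[0],rows[len(rows)//2],rows[-1])
```

```text
bench [0.435 0.049 0.001]
riserL [0.668 0.121 0.096]
riserR [ 0.666 -0.246  0.099]
h1 [0.585 0.045 0.049]
h2 [ 0.573 -0.14   0.047]
cap [ 0.387 -0.174  0.086]
wash [ 0.484 -0.377  0.138]
amber [0.687 0.251 0.154]
tt [0.509 0.243 0.056]
knob [0.478 0.356 0.133]
house [ 0.405  0.236 -0.003]
(222, np.int64(152), np.float64(0.6631), np.float64(0.1301), np.float64(0.0902)) (286, np.int64(154), np.float64(0.6568), np.float64(-0.0589), np.float64(0.0881)) (350, np.int64(155), np.float64(0.6516), np.float64(-0.2461), np.float64(0.0955))
```

View pics/crop0.png

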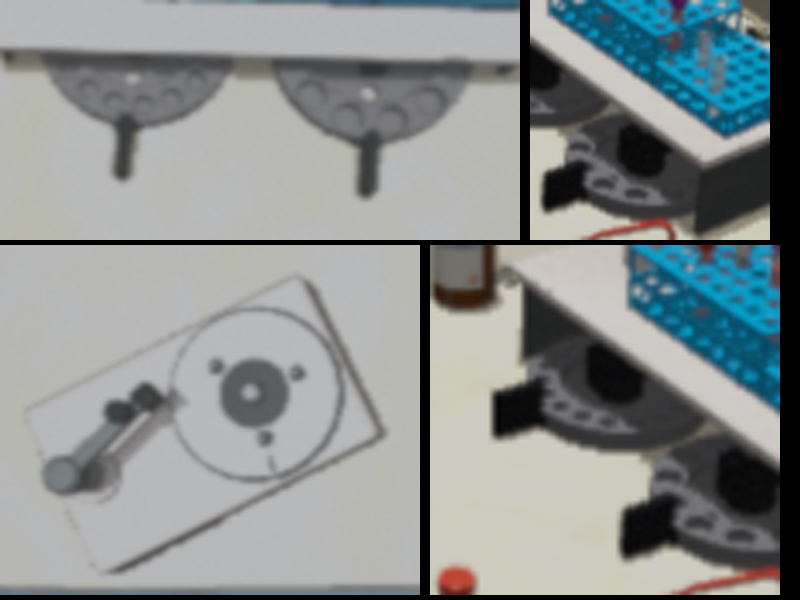

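The right-hand carousel (y≈-0.14) has the wide wells; the index line is at the front of the turntable, and the arm's knob is at about crop (118,410). I'll measure these next.

Run:
```python
from h import *
import pickle
c=pickle.load(open("top0.pkl","rb")); im=c["img"]; g=cv2.cvtColor(im,cv2.COLOR_RGB2GRAY)
P=cloud(c)
def full(u,v,s,ou,ov): return ou+(u+.5)/s-.5, ov+(v+.5)/s-.5
C=lambda u,v:full(u,v,3.5,100,170)
H=lambda u,v:full(u,v,4,220,140)
hub=ray(c,*C(256,394),.055); 
print("hub",hub.round(4))
for n,p in [("s1",(265,438)),("s2",(298,372)),("s3",(216,366)),("line",(272,463))]:
    q=ray(c,*C(*p),.055 if n=="line" else .066)-hub; print(n,q.round(4),np.hypot(*q[:2]).round(4),np.degrees(np.arctan2(q[1],q[0])).round(1))
for p in [(62,475),(118,410),(147,397)]: 
    u,v=C(*p); print("col/knob",P[round(v),round(u)].round(3),ray(c,u,v,.159).round(4),ray(c,u,v,.15).round(4))
print("pilot",ray(c,*C(250,392),.073).round(4))
# corners of housing at .045
for p in [(303,276),(384,434),(108,572),(25,410)]: print("corner",ray(c,*C(*p),.045).round(4))
for p in [(370,137),(366,192),(126,118),(122,176)]: print("handle",ray(c,*H(*p),.045).round(4))
print("hole1?",ray(c,*H(368,94),.01).round(4),ray(c,*H(133,79),.01).round(4))
print("cap",ray(c,327,246,.085).round(4))
# dark blobs
for n,(v0,v1,u0,u1),T in [("knob",(200,235,105,160),60),("h",(172,195,300,325),60)]:
    k=(g[v0:v1,u0:u1]<T).astype(np.uint8); N,_,st,ce=cv2.connectedComponentsWithStats(k)
    for i in range(1,N):
        if st[i,4]>8: print(n,st[i].tolist(),(ce[i]+[u0,v0]).round(1))
```

```text
hub [0.2819 0.2756 0.055 ]
s1 [-0.0349 -0.0103  0.011 ] 0.0363 -163.6
s2 [ 0.019  -0.0369  0.011 ] 0.0415 -62.7
s3 [0.0241 0.0316 0.011 ] 0.0398 52.7
line [-0.0568 -0.0144  0.    ] 0.0586 -165.8
col/knob [ 0.096  0.701 -0.754] [0.2314 0.4028 0.159 ] [0.23   0.4058 0.15  ]
col/knob [ 0.18   0.628 -0.76 ] [0.2802 0.3613 0.159 ] [0.2792 0.3639 0.15  ]
col/knob [ 0.199  0.585 -0.762] [0.29   0.3392 0.159 ] [0.2891 0.3416 0.15  ]
pilot [0.2853 0.2771 0.073 ]
corner [0.3799 0.2392 0.045 ]
corner [0.2474 0.1689 0.045 ]
corner [0.1348 0.3988 0.045 ]
corner [0.2681 0.4729 0.045 ]
handle [ 0.6039 -0.1407  0.045 ]
handle [ 0.5618 -0.137   0.045 ]
handle [0.6193 0.0448 0.045 ]
handle [0.5747 0.0479 0.045 ]
hole1? [ 0.6435 -0.1445  0.01  ] [0.6562 0.0397 0.01  ]
cap [ 0.3866 -0.1747  0.085 ]
```

Run:
```python
from h import *
import pickle
c=pickle.load(open("top0.pkl","rb")); P=cloud(c)
C=lambda u,v:(100+(u+.5)/3.5-.5,170+(v-245+.5)/3.5-.5)
hub=ray(c,*C(256,394),.055); print("hub",hub.round(4))
for n,p in [("s1",(265,438)),("s2",(298,372)),("s3",(216,366)),("line",(272,463))]:
    q=ray(c,*C(*p),.055 if n=="line" else .066)-hub; print(n,q.round(4),np.hypot(*q[:2]).round(4),np.degrees(np.arctan2(q[1],q[0])).round(1))
for p in [(62,475),(118,410),(147,397)]: 
    u,v=C(*p); print("col/knob",P[round(v),round(u)].round(3),ray(c,u,v,.159).round(4))
K=[ray(c,*C(*p),.045)[:2] for p in [(303,276),(384,434),(108,572),(25,410)]]; K=np.array(K); print(K.round(4))
yc=(K[3]-K[0]+K[2]-K[1])/2; print("L",np.linalg.norm(yc),np.linalg.norm(K[1]-K[0])); yc/=np.linalg.norm(yc); xc=np.array([yc[1],-yc[0]])
print("yaw",np.degrees(np.arctan2(xc[1],xc[0])),"hub from corners",K.mean(0)-.055*yc,"column",K.mean(0)+.1*yc)
```

```text
hub [0.4879 0.2793 0.055 ]
s1 [-0.038  -0.0105  0.011 ] 0.0394 -164.6
s2 [ 0.0178 -0.0375  0.011 ] 0.0416 -64.6
s3 [0.0232 0.0322 0.011 ] 0.0397 54.3
line [-0.0588 -0.0147  0.    ] 0.0606 -166.0
col/knob [0.42  0.419 0.132] [0.4182 0.4088 0.159 ]
col/knob [0.468 0.367 0.16 ] [0.4688 0.3666 0.159 ]
col/knob [0.481 0.351 0.129] [0.4789 0.3441 0.159 ]
[[0.5911 0.2423]
 [0.4538 0.1707]
 [0.3373 0.4046]
 [0.4754 0.4801]]
L 0.2628753587697257 0.15486169950543416
yaw 26.204801813054566 hub from corners [0.48868656 0.27509818] column [0.4202415  0.41416749]
```

{"fn": "servo_tool", "kwargs": {
  "series": "0.3 -0.3 -0.06 0 0 0 0;0.3 -0.3 -0.06 0 0 0 0;0.3 -0.3 -0.06 0 0 0 0;0.3 -0.3 -0.06 0 0 0 0;0.3 -0.3 -0.06 0 0 0 0;0.3 -0.3 -0.06 0 0 0 0;0.3 -0.3 -0.06 0 0 0 0;0.3 -0.3 -0.06 0 0 0 0;0.3 -0.3 -0.06 0 0 0 0;0.3 -0.3 -0.06 0 0 0 0"
}}

```text
time_s: 0.93
eef_pos: [0.4696, 0.3666, 0.2556]
eef_rot: [-0.001, 0.19, 0.982, -0.0]
wrist_force: [0.1, -0.5, -0.6]
opening: 0.354
grasp_force: 0.0
```

```bash
cat >> h.py <<'E'
def Rt(o):
    q=o["eef_rot"]; return R.from_quat([q[1],q[2],q[3],q[0]]).as_matrix()
def shift(target,o=None):
    "tool-frame shift to a world TCP target"
    o=o or ctrl.get_obs(); return (Rt(o).T@(np.array(target)-o["eef_pos"])).round(4)
def yaw(o=None):
    M=Rt(o or ctrl.get_obs()); return np.degrees(np.arctan2(M[1,1],M[0,1])).round(2)
E
python3 - <<'E'
from h import *
import pickle
o=ctrl.get_obs(); c=cam("wrist"); save(c,"w1.png"); pickle.dump(c,open("w1.pkl","wb"))
print(o["eef_pos"],o["opening"],yaw(o),np.array(c["T_tool_cam"]).round(3).tolist())
E
```

```text
[0.46958806 0.36656096 0.25558674] 0.35369622853038124 68.12 [[0.001, -0.957, -0.291, 0.075], [1.0, 0.001, 0.0, 0.0], [0.0, -0.291, 0.957, -0.117], [0.0, 0.0, 0.0, 1.0]]
```

View pics/w1.png

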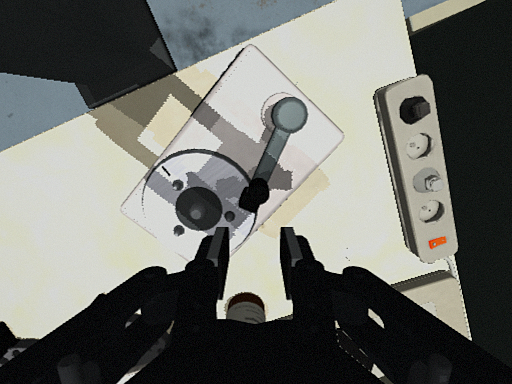

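Wrist view: column top (290,113), knob (258,190), studs at (178,185), (229,216), (179,230), pilot (197,211), index line (166,171), fingers clear.

Run:
```python
from h import *
import pickle
c=pickle.load(open("w1.pkl","rb")); P=cloud(c)
g=cv2.cvtColor(c["img"],cv2.COLOR_RGB2GRAY)
def blob(u,v,T,r=12):
    k=(g[v-r:v+r,u-r:u+r]<T).astype(np.uint8); N,L,st,ce=cv2.connectedComponentsWithStats(k)
    i=min(range(1,N),key=lambda i:np.hypot(*(ce[i]-r))); return ce[i]+[u-r,v-r],st[i,4]
for n,p in [("s1",(178,185)),("s2",(229,216)),("s3",(179,230))]:
    b,a=blob(*p,70,9); print(n,b.round(1),a,ray(c,*b,.065).round(4),ray(c,*p,.065).round(4))
print("pilot",ray(c,197,211,.073).round(4),P[211,197].round(3))
e=[ray(c,*p,.055)[:2].round(4) for p in((166,171),(168,175))];print("line",e)
for p in((258,190),(290,113)): print(ray(c,*p,.159).round(4),ray(c,*p,.133).round(4),P[p[1],p[0]].round(3))
# knob by depth
z=P[...,2]; m=(z>.148)&(z<.17); m[:,:200]=0;m[225:]=0; q=P[m]; print("knob",len(q),q.mean(0).round(4),q.min(0).round(3),q.max(0).round(3))
```

```text
s1 [177.9 184. ] 65 [0.4455 0.2783 0.065 ] [0.4466 0.2778 0.065 ]
s2 [229.3 215.6] 87 [0.5056 0.3192 0.065 ] [0.506  0.3186 0.065 ]
s3 [178.7 229.1] 59 [0.4987 0.2527 0.065 ] [0.5    0.2525 0.065 ]
pilot [0.483  0.2874 0.073 ] [0.483 0.287 0.072]
line [array([0.4268, 0.2683]), array([0.4322, 0.2683])]
[0.4612 0.3737 0.159 ] [0.4686 0.3711 0.133 ] [0.461 0.374 0.158]
[0.4129 0.4192 0.159 ] [0.4144 0.4222 0.133 ] [0.415 0.422 0.132]
knob 409 [0.4642 0.373  0.1574] [0.456 0.363 0.148] [0.475 0.382 0.16 ]
```

Run:
```python
from h import *
import pickle
T=pickle.load(open("top0.pkl","rb")); S=pickle.load(open("scene0.pkl","rb")); W=pickle.load(open("w1.pkl","rb"))
for n,c in(("top",T),("scene",S),("wrist",W)):
    P=cloud(c); x,y,z=P[...,0],P[...,1],P[...,2]
    k=(abs(x-.466)<.03)&(abs(y-.37)<.03)&(z>.145)&(z<.165)
    t=(abs(x-.485)<.1)&(abs(y-.28)<.1)&(abs(z-.055)<.004)
    b=(abs(x-.69)<.06)&(abs(y-.25)<.06)&(z>.06)&(z<.17)
    h=(abs(x-.45)<.15)&(abs(y-.33)<.16)&(abs(z-.046)<.004)
    for m,l in((k,"knob"),(t,"tt"),(h,"hous")): 
        q=P[m]
        if len(q)>5:
            if l!="knob":
                (cx,cy),wh,a=cv2.minAreaRect((q[:,:2]).astype(np.float32)) ; print(n,l,len(q),round(cx,4),round(cy,4),np.round(wh,3),round(a,1))
            else: print(n,l,len(q),((q.min(0)+q.max(0))/2).round(4),q.mean(0).round(4))
# stud fit on wrist
best=[]
for h in(.055,.06,.065):
    s=np.array([ray(W,*p,h)[:2] for p in((177.9,184),(178.7,229.1),(229.3,215.6))])
    a=np.radians([180,280,40]); m=.04*np.c_[np.cos(a),np.sin(a)]
    U,D,V=np.linalg.svd((m-m.mean(0)).T@(s-s.mean(0))); Q=(U@V).T
    print(h,"scale",D.sum()/((m-m.mean(0))**2).sum(),"yaw",np.degrees(np.arctan2(Q[1,0],Q[0,0])),"hub",s.mean(0)-Q@m.mean(0))
```

```text
top knob 44 [0.4684 0.3674 0.1552] [0.4677 0.3667 0.158 ]
top tt 1562 0.4791 0.3001 [0.146 0.188] 21.9
top hous 2021 0.4635 0.3278 [0.159 0.268] 27.0
scene knob 24 [0.4662 0.3667 0.1522] [0.4646 0.3657 0.1526]
scene tt 468 0.4848 0.2805 [0.143 0.143] 29.2
scene hous 588 0.4605 0.3266 [0.158 0.266] 26.3
wrist knob 425 [0.4655 0.3724 0.1527] [0.464  0.3731 0.157 ]
wrist tt 7897 0.4829 0.2833 [0.139 0.138] 79.6
wrist hous 12406 0.4615 0.3333 [0.156 0.265] 26.7
0.055 scale 0.9969536174289463 yaw 14.21531438772014 hub [0.48563272 0.28432547]
0.06 scale 0.9812608356814624 yaw 14.215314387720147 hub [0.48428289 0.28613749]
0.065 scale 0.9655680539339798 yaw 14.215314387720163 hub [0.48293306 0.2879495 ]
```

{"fn": "servo_tool", "kwargs": {
  "series": "-0.2 0.0035 0.001 0 0 0 0;-0.2 0.0035 0.001 0.03 0 0 0;-0.2 0.0035 0.001 0.06 0 0 0;-0.2 0.0035 0.001 0.1 0 0 0;-0.2 0.0035 0.001 0.1 0 0 0;1 0.0035 0.001 0.1 0 0 0;1 0.0035 0.001 0.1 0 0 0;1 0.0035 0.001 0.1 0 0 0;1 0.0035 0.001 0.1 0 0 0;1 0.0035 0.001 0.1 0 0 0"
}}

```text
time_s: 1.82
eef_pos: [0.4677, 0.3708, 0.1594]
eef_rot: [0.002, 0.189, 0.982, 0.002]
wrist_force: [-3.1, 3.3, 7.4]
opening: 0.196
grasp_force: 59.1
```

Run:
```python
from h import *
import pickle
o=ctrl.get_obs(); c=cam("wrist"); pickle.dump(c,open("w2.pkl","wb"))
print(o["eef_pos"],o["opening"]*85,yaw(o),o["wrist_force"],o["grasp_force"])
P=cloud(c); M=Rt(o); L=(P-o["eef_pos"])@M
z=P[...,2]; m=(z>.15)&(z<.165)&(abs(L[...,1])<.02)&(abs(L[...,0])<.03); q=L[m]; print(len(q),q.min(0),q.max(0),q.mean(0))
save(c,"w2.png")
```

```text
[0.4677041  0.37076551 0.15936915] 16.625412131376994 68.26 [-3.08688953  3.29604861  7.37758269] 59.10308361053467
1831 [-0.01036928 -0.01999369 -0.00566574] [0.01249631 0.0199934  0.00937026] [0.00648127 0.00026898 0.00176772]
```

Run:
```python
from h import *
o=ctrl.get_obs(); M=Rt(o); print(o["q"])
# commanded pose ~ (.4665,.369,.1556)
cmd=np.array([.4665,.369,.1556]); ct=M.T@(np.array([.4175,.418,cmd[2]])-cmd); ct[2]=0; print(ct)
k=M.T@(np.array([.4677,.3708,0])-np.array([.4665,.369,0])) ; print(k)
for a in range(6,67,6):
    s=ct-R.from_rotvec([0,0,-a],degrees=True).apply(ct-k); print(-a,s.round(3))
```

```text
[ 4.71028557e-01  3.26598185e-01  1.63533058e+00  1.26122956e-03
  1.17502198e+00 -7.20746230e-01]
[0.06366611 0.02736103 0.        ]
[-4.47777356e-04  2.11645828e-03  9.98880189e-06]
-6 [-0.003  0.009  0.   ]
-12 [-0.004  0.016  0.   ]
-18 [-0.005  0.023  0.   ]
-24 [-0.005  0.03   0.   ]
-30 [-0.004  0.038  0.   ]
-36 [-0.003  0.045  0.   ]
-42 [-0.001  0.052  0.   ]
-48 [0.002 0.058 0.   ]
-54 [0.006 0.064 0.   ]
-60 [0.01 0.07 0.  ]
-66 [0.015 0.076 0.   ]
```

{"fn": "servo_tool", "kwargs": {
  "series": "0.35 0 0.002 -0.006 0 0 0;0.35 -0.003 0.009 -0.006 0 0 -6;0.35 -0.004 0.016 -0.006 0 0 -12;0.35 -0.005 0.023 -0.006 0 0 -18;0.35 -0.005 0.03 -0.006 0 0 -24;0.35 -0.004 0.038 -0.006 0 0 -30;0.35 -0.003 0.045 -0.006 0 0 -36;0.35 -0.001 0.052 -0.006 0 0 -42;0.35 0.002 0.058 -0.006 0 0 -48;0.35 0.006 0.064 -0.006 0 0 -54;0.35 0.01 0.07 -0.006 0 0 -60;0.35 0.015 0.076 -0.006 0 0 -66"
}}

```text
time_s: 2.87
eef_pos: [0.4833, 0.4455, 0.1641]
eef_rot: [0.002, -0.379, 0.926, -0.001]
wrist_force: [4.0, -0.7, -0.4]
opening: 0.325
grasp_force: 1.9
```

{"fn": "servo_tool", "kwargs": {
  "series": "0.1 0 0.002 0 0 0 -2;-0.2 0 0.002 0 0 0 -2;-0.2 0 -0.003 -0.02 0 0 -2;-0.2 0 -0.003 -0.05 0 0 -2;-0.2 0 -0.003 -0.09 0 0 -2;-0.2 0 -0.003 -0.13 0 0 -2;-0.2 0 -0.003 -0.13 0 0 -2"
}}

```text
time_s: 3.45
eef_pos: [0.4865, 0.4451, 0.3038]
eef_rot: [0.008, -0.392, 0.92, 0.001]
wrist_force: [0.8, 1.2, 1.9]
opening: 0.599
grasp_force: 0.0
```

Run:
```python
from h import *
import pickle
o=ctrl.get_obs(); c=cam("wrist"); pickle.dump(c,open("w3.pkl","wb")); save(c,"w3.png")
print(o["eef_pos"],o["opening"]*85,yaw(o),o["time_s"],o["q"])
P=cloud(c); z=P[...,2]; m=(z>.148)&(z<.165)&(abs(P[...,0]-.47)<.08)&(abs(P[...,1]-.43)<.08); q=P[m]; print(len(q),((q.min(0)+q.max(0))/2).round(4),q.mean(0).round(4))
```

```text
[0.48650735 0.44511498 0.30381253] 50.90458142107163 136.13 3.45 [ 5.61564981e-01  3.23298961e-01  1.33715786e+00 -3.94503016e-04
  1.46470922e+00 -1.81431558e+00]
280 [0.4833 0.4418 0.154 ] [0.4825 0.4411 0.1574]
```

View pics/w3.png

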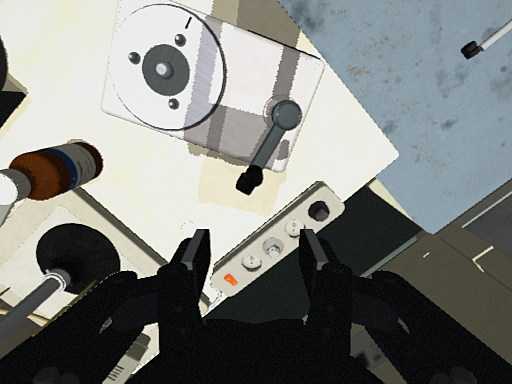

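Wrist view: the arm now points to the back (knob at (248,180)), studs at (180,39), (134,58), (173,104), pilot (164,69). Now on to the carousel.

{"fn": "servo_tool", "kwargs": {
  "series": "-0.2 0.03 -0.03 0.01 0 0 5;-0.2 0.06 -0.06 0.01 0 0 10;-0.2 0.09 -0.09 0.01 0 0 15;-0.2 0.12 -0.12 0.01 0 0 21;-0.2 0.15 -0.15 0.01 0 0 27;-0.2 0.18 -0.18 0.01 0 0 33;-0.2 0.21 -0.21 0.01 0 0 39;-0.2 0.24 -0.24 0.01 0 0 46;-0.2 0.27 -0.27 0.01 0 0 46;-0.2 0.3 -0.3 0.01 0 0 46;-0.2 0.33 -0.33 0.01 0 0 46;-0.2 0.36 -0.36 0.01 0 0 46"
}}

```text
time_s: 4.5
eef_pos: [0.493, -0.0576, 0.2821]
eef_rot: [-0.0, -0.001, 1.0, -0.0]
wrist_force: [0.9, -0.3, -0.3]
opening: 0.601
grasp_force: 0.0
```

Run:
```python
from h import *
import pickle
W=pickle.load(open("w3.pkl","rb"))
for h in(.055,.06):
    s=np.array([ray(W,*p,h)[:2] for p in((180,39),(134,58),(173,104))])
    a=np.radians([180,280,40]); m=.04*np.c_[np.cos(a),np.sin(a)]
    U,D,V=np.linalg.svd((m-m.mean(0)).T@(s-s.mean(0))); Q=(U@V).T
    print(h,"scale",D.sum()/((m-m.mean(0))**2).sum(),"yaw",np.degrees(np.arctan2(Q[1,0],Q[0,0])),"hub",s.mean(0)-Q@m.mean(0))
print("line",ray(W,189,22,.055)[:2],"col",ray(W,287,112,.133))
print(shift((.49,-.13,.28)),yaw(),ctrl.get_obs()["eef_pos"])
```

```text
0.055 scale 1.01351931013916 yaw 14.902787314757397 hub [0.48617221 0.28376278]
0.06 scale 0.9996191529394962 yaw 14.902787314757397 hub [0.48543437 0.28529727]
line [0.42519563 0.26876125] col [0.41446032 0.41912721 0.133     ]
[ 0.0032 -0.0724  0.0022] 90.14 [ 0.49300189 -0.0575719   0.28213524]
```

{"fn": "servo_tool", "kwargs": {
  "series": "-0.2 0.003 -0.04 0.002 0 0 0;-0.2 0.003 -0.075 0.002 0 0 0;-0.2 0.003 -0.075 0.002 0 0 0;-0.2 0.003 -0.075 0.002 0 0 0"
}}

```text
time_s: 4.83
eef_pos: [0.4905, -0.1323, 0.2798]
eef_rot: [-0.0, 0.001, 1.0, 0.0]
wrist_force: [-0.6, -0.3, -0.2]
opening: 0.598
grasp_force: 0.0
```

Run:
```python
from h import *
import pickle
o=ctrl.get_obs(); c=cam("wrist"); pickle.dump(c,open("w4.pkl","wb")); save(c,"w4.png")
print(o["eef_pos"],yaw(o),o["time_s"])
P=cloud(c); z=P[...,2]; m=(abs(z-.045)<.005)&(abs(P[...,0]-.58)<.06)&(abs(P[...,1]+.14)<.03)
r=cv2.minAreaRect(P[m][:,:2].astype(np.float32)); print(m.sum(),r)
v,u=np.where(m); print(u.min(),u.max(),v.min(),v.max())
```

```text
[ 0.49046672 -0.13233313  0.27978536] 89.93 4.8333
239 ((0.5829188227653503, -0.13835535943508148), (0.011897861026227474, 0.047107305377721786), 86.50720977783203)
245 254 214 244
```

View pics/w4.png

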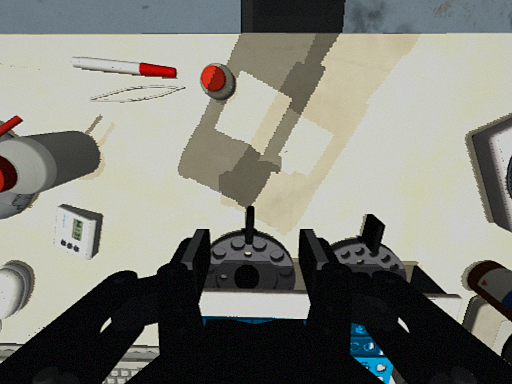

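Wrist view: wanted carousel in the centre with its handle at (250,222), other at right, reagent bottle at (217,80), not in line. Well spacing (~27° vs ~19°) confirms the twelve-well one. Gripping the handle.

{"fn": "servo_tool", "kwargs": {
  "series": "-0.2 -0.03 -0.002 0.02 0 0 3.5;-0.2 -0.06 -0.006 0.045 0 0 3.5;-0.2 -0.09 -0.006 0.07 0 0 3.5;-0.2 -0.09 -0.006 0.11 0 0 3.5;-0.2 -0.09 -0.006 0.15 0 0 3.5;-0.2 -0.09 -0.006 0.19 0 0 3.5;-0.2 -0.09 -0.006 0.22 0 0 3.5;-0.2 -0.09 -0.006 0.238 0 0 3.5;-0.2 -0.09 -0.006 0.238 0 0 3.5"
}}

```text
time_s: 5.63
eef_pos: [0.5775, -0.1325, 0.0372]
eef_rot: [-0.004, 0.028, 1.0, 0.002]
wrist_force: [0.3, 1.2, 0.9]
opening: 0.599
grasp_force: 0.0
```

{"fn": "servo_tool", "kwargs": {
  "series": "1 0 0 0 0 0 0;1 0 0 0 0 0 0;1 0 0 0 0 0 0;1 0 0 0 0 0 0;1 0 0 0 0 0 0"
}}

```text
time_s: 6.05
eef_pos: [0.5829, -0.1366, 0.0449]
eef_rot: [0.002, 0.028, 1.0, -0.001]
wrist_force: [0.1, 1.4, 7.2]
opening: 0.129
grasp_force: 59.8
```

{"fn": "servo_tool", "kwargs": {
  "series": "1 0.005 0 -0.002 0 0 0;1 0.02 0.001 -0.002 0 0 0;1 0.04 0.002 -0.002 0 0 0;1 0.06 0.004 -0.002 0 0 0;1 0.08 0.006 -0.002 0 0 0;1 0.1 0.008 -0.002 0 0 0;1 0.12 0.01 -0.002 0 0 0;1 0.132 0.01 -0.002 0 0 0;1 0.135 0.01 -0.002 0 0 0;1 0.135 0.01 -0.001 0 0 0;1 0.135 0.01 0 0 0 0;1 0.135 0.01 0 0 0 0"
}}

```text
time_s: 7.05
eef_pos: [0.446, -0.1184, 0.0448]
eef_rot: [-0.002, 0.028, 1.0, 0.0]
wrist_force: [-19.7, 5.0, 40.2]
opening: 0.128
grasp_force: 64.8
```

{"fn": "servo_tool", "kwargs": {
  "series": "0.5 0 0 0 0 0 0;0 0 0 0 0 0 0;-0.2 0 0 0 0 0 0;-0.2 0 0 0 0 0 0;-0.2 0 0 -0.03 0 0 0;-0.2 0 0 -0.07 0 0 0;-0.2 0 0 -0.11 0 0 0;-0.2 0 0 -0.15 0 0 0;-0.2 -0.02 0 -0.18 0 0 0;-0.2 -0.02 0 -0.18 0 0 0;-0.2 -0.02 0 -0.18 0 0 0"
}}

```text
time_s: 7.97
eef_pos: [0.4687, -0.1203, 0.2244]
eef_rot: [0.002, 0.028, 1.0, -0.001]
wrist_force: [0.5, -0.2, 0.5]
opening: 0.601
grasp_force: 0.0
```

```bash
cat > bar.py <<'E'
import sys,pickle
from h import *
o=ctrl.get_obs(); c=cam("wrist"); save(c,sys.argv[1]); pickle.dump(c,open(sys.argv[1]+".pkl","wb"))
print(o["eef_pos"],yaw(o),o["time_s"])
P=cloud(c); z=P[...,2]
for n,h,x0 in(("bar",.06,float(sys.argv[2])),("handle",.045,float(sys.argv[2])-.1),):
    m=(abs(z-h)<.006)&(abs(P[...,0]-x0)<.06)&(abs(P[...,1]-float(sys.argv[3]))<.06)
    N,L,st,ce=cv2.connectedComponentsWithStats(m.astype(np.uint8))
    if N<2: continue
    i=1+st[1:,4].argmax(); v,u=np.where(L==i); r=cv2.minAreaRect(np.c_[u,v].astype(np.float32))
    q=np.array([ray(c,*p,h)[:2] for p in cv2.boxPoints(r)]); e=[q[1]-q[0],q[2]-q[1]]; e.sort(key=np.linalg.norm)
    print(n,st[i,4],"pix",ce[i],"centre",q.mean(0).round(4),"z",np.median(z[L==i]).round(4),"size",[np.linalg.norm(t).round(4) for t in e],"axis",np.degrees(np.arctan2(e[1][1],e[1][0])).round(1))
E
python3 bar.py w5.png .549 -.126
```

```text
[ 0.46866138 -0.12027697  0.22439595] 86.76 7.9667
bar 776 pix [254.66108247 241.11340206] centre [ 0.543  -0.1238] z 0.0593 size [np.float64(0.0193), np.float64(0.0599)] axis -2.6
handle 409 pix [255.45721271 156.63080685] centre [ 0.4459 -0.1179] z 0.0439 size [np.float64(0.0109), np.float64(0.0461)] axis -2.8
```

View pics/w5.png

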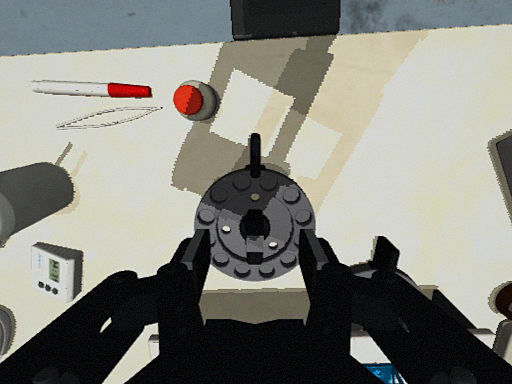

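The carousel lies free in front of the riser: bar at (255,241), handle at (255,157), three holes and twelve wells visible. One check of its centre via the rim.

Run:
```python
from h import *
import pickle
c=pickle.load(open("w5.png.pkl","rb")); P=cloud(c); z=P[...,2]
m=(abs(z-.022)<.005)&(np.hypot(P[...,0]-.545,P[...,1]+.124)<.095)
(cx,cy),r=cv2.minEnclosingCircle(P[m][:,:2].astype(np.float32)); print("rim",cx,cy,r,m.sum())
k=m&(np.hypot(P[...,0]-cx,P[...,1]-cy)>.07); q=P[k][:,:2]
A=np.c_[2*q,np.ones(len(q))]; s=np.linalg.lstsq(A,(q**2).sum(1),rcond=None)[0]; print("fit",s[:2],np.sqrt(s[2]+s[:2]@s[:2]))
for p in((255,197),(227,230),(273,244)): print("hole",ray(c,*p,.010)[:2].round(4))
print(shift((.543,-.124,.056)))
```

```text
rim 0.5443592667579651 -0.12374299764633179 0.08206897228956223 4037
fit [ 0.54467824 -0.12361469] 0.0759005872566642
hole [ 0.5048 -0.1211]
hole [ 0.55   -0.1617]
hole [ 0.5747 -0.1   ]
[-7.600e-02 -1.000e-04  1.663e-01]
```

{"fn": "servo_tool", "kwargs": {
  "series": "-0.2 -0.04 0 0.01 0 0 0;-0.2 -0.0775 0 0.03 0 0 0;-0.2 -0.0775 0 0.06 0 0 0;-0.2 -0.0775 0 0.1 0 0 0;-0.2 -0.0775 0 0.135 0 0 0;-0.2 -0.0775 0 0.16 0 0 0;-0.2 -0.0775 0 0.166 0 0 0;-0.2 -0.0775 0 0.166 0 0 0;1 -0.0775 0 0.166 0 0 0;1 -0.0775 0 0.166 0 0 0;1 -0.0775 0 0.166 0 0 0;1 -0.0775 0 0.166 0 0 0"
}}

```text
time_s: 9.02
eef_pos: [0.5457, -0.1247, 0.0585]
eef_rot: [0.002, 0.028, 1.0, -0.001]
wrist_force: [-0.2, -0.7, 4.4]
opening: 0.225
grasp_force: 59.7
```

{"fn": "servo_tool", "kwargs": {
  "series": "1 0 0 0 0 0 0;1 0 0 0 0 0 0;1 0 0 -0.01 0 0 0;1 0 0 -0.03 0 0 0;1 0 0 -0.06 0 0 0;1 0 0 -0.09 0 0 0;1 0 0 -0.12 0 0 0;1 0 0 -0.15 0 0 0;1 0 0 -0.17 0 0 0;1 0 0 -0.17 0 0 0;1 0 0 -0.17 0 0 0"
}}

```text
time_s: 9.93
eef_pos: [0.5445, -0.124, 0.2273]
eef_rot: [0.001, 0.028, 1.0, -0.0]
wrist_force: [-0.1, -0.3, -4.1]
opening: 0.224
grasp_force: 59.2
```

Run:
```python
from h import *
import pickle
o=ctrl.get_obs(); c=cam("wrist"); save(c,"w6.png"); pickle.dump(c,open("w6.pkl","wb"))
print(o["eef_pos"],yaw(o),o["time_s"],o["wrist_force"],o["torque"],o["opening"])
M=Rt(o); print(M.round(4).tolist())
```

```text
[ 0.54450788 -0.12399207  0.22729011] 86.75 9.9333 [-0.06450204 -0.33701989 -4.12786144] [-0.01467511 -0.02289646  0.05410819] 0.22382033031140341
[[-0.9984, 0.0568, 0.0022], [0.0568, 0.9984, -0.001], [-0.0022, -0.0009, -1.0]]
```

View pics/w6.png

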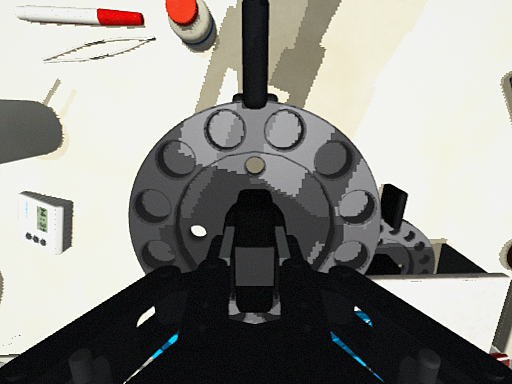

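Carousel held level by its bar; hole1 at (255,165), another at (198,231), handle straight up the image. Measuring its offset in the hand.

Run:
```python
from h import *
import pickle
c=pickle.load(open("w6.pkl","rb")); o=ctrl.get_obs(); T=np.array(c["T_tool_cam"])
c["E"]=T; L=cloud(c); h=.0585-.022
m=(abs(L[...,2]-h)<.004)&(np.hypot(L[...,0],L[...,1])<.095)&(np.hypot(L[...,0],L[...,1])>.055)
q=L[m]; print(len(q),np.median(q[:,2]))
# plane tilt
A=np.c_[q[:,:2],np.ones(len(q))]; print("plane",np.linalg.lstsq(A,q[:,2],rcond=None)[0])
v,u=np.where(m); hull=cv2.convexHull(np.c_[u,v].astype(np.int32))[:,0]
p=np.array([ray(c,*x,h)[:2] for x in hull]); p=p[p[:,0]>.0]
r=np.hypot(*p.T); p=p[(r>.074)&(r<.086)]
A=np.c_[2*p,np.ones(len(p))]; s=np.linalg.lstsq(A,(p**2).sum(1),rcond=None)[0]; print("rim circle",s[:2],np.sqrt(s[2]+s[:2]@s[:2]),len(p))
for px in((255,165),(198,231)): print("hole",ray(c,*px,.0485)[:2],ray(c,*px,.0535)[:2])
m=(abs(L[...,2]-.0135)<.004)&(L[...,0]>.07)&(L[...,0]<.14)&(abs(L[...,1])<.03); v,u=np.where(m)
q=np.array([ray(c,*x,.0135)[:2] for x in zip(u,v)]); print("handle",q.min(0),q.max(0),np.polyfit(q[:,0],q[:,1],1))
```

```text
10706 0.03716551448887262
plane [-0.00423548 -0.00092302  0.03741116]
rim circle [0.00184779 0.00084271] 0.07859943468508945 36
hole [0.04119639 0.00106494] [0.0401764  0.00108224]
hole [-0.00437679 -0.03758515] [-0.00677398 -0.03873585]
handle [ 0.07492817 -0.00481715] [0.11868686 0.00677955] [0.00100466 0.00085034]
```

{"fn": "servo_tool", "kwargs": {
  "series": "1 0.008 0.03 0 0 0 -1.5;1 0.015 0.065 0 0 0 -3;1 0.022 0.1 0 0 0 -5;1 0.03 0.14 0 0 0 -7;1 0.038 0.18 0 0 0 -9;1 0.046 0.22 0 0 0 -11;1 0.054 0.26 0 0 0 -13;1 0.062 0.3 0 0 0 -15;1 0.07 0.34 0 0 0 -17;1 0.076 0.375 0 0 0 -17.9;1 0.08 0.398 0 0 0 -17.9;1 0.0805 0.403 0 0 0 -17.9"
}}

```text
time_s: 10.98
eef_pos: [0.484, 0.2863, 0.2233]
eef_rot: [-0.003, -0.129, 0.992, 0.0]
wrist_force: [-0.3, -0.6, -3.7]
opening: 0.222
grasp_force: 59.8
```

{"fn": "servo_tool", "kwargs": {
  "series": "1 0 0 0 0 0 0;1 0 0 0 0 0 0;1 0 0 0 0 0 0"
}}

```text
time_s: 11.23
eef_pos: [0.4864, 0.2816, 0.2249]
eef_rot: [-0.001, -0.127, 0.992, -0.0]
wrist_force: [0.3, -0.6, -3.2]
opening: 0.223
grasp_force: 59.7
```

Run:
```python
from h import *
import pickle
o=ctrl.get_obs(); c=cam("wrist"); pickle.dump(c,open("w7.pkl","wb")); t=cam("top"); s=cam("scene"); pickle.dump(t,open("top7.pkl","wb"))
print(o["eef_pos"],yaw(o),o["time_s"],shift((.4869,.283,.1535)))
cv=np.zeros((600,800,3),np.uint8)
cv[:330,:440]=cv2.resize(t["img"][160:270,95:240,::-1],(440,330),interpolation=cv2.INTER_CUBIC)
cv[:330,450:800]=cv2.resize(s["img"][90:220,110:248,::-1],(350,330),interpolation=cv2.INTER_CUBIC)
cv[332:600,:357]=cv2.resize(c["img"][:,:,::-1],(357,268))
h=c["img"][130:250,180:330,::-1]; cv[332:600,360:695]=cv2.resize(h,(335,268),interpolation=cv2.INTER_CUBIC)
cv2.imwrite("pics/c7.png",cv)
```

```text
[0.48644044 0.28162729 0.22494881] 104.58 11.2333 [-0.0002  0.0013  0.0725]
```

View pics/c7.png

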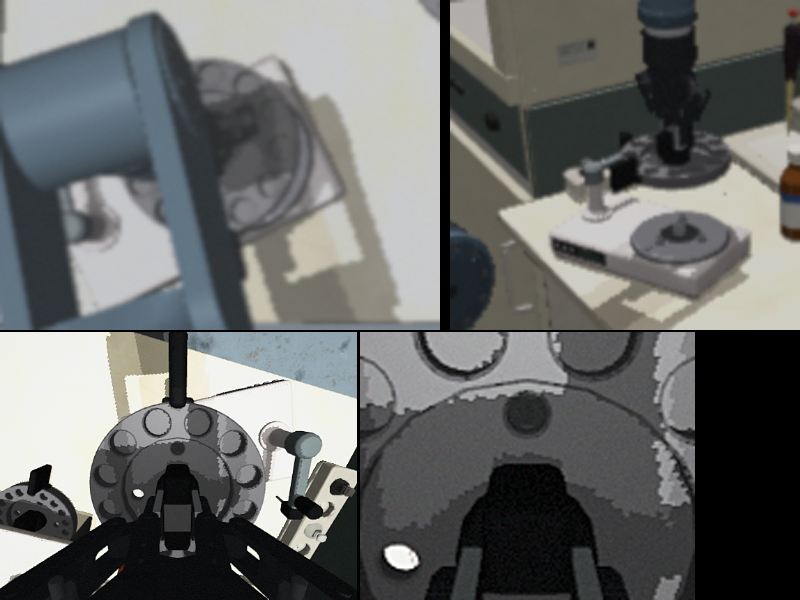

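Carousel hovers over the turntable, parked arm clear beside it (column at lower-left panel (300,445)), hole1 at panel (527,412). Lowering.

{"fn": "servo_tool", "kwargs": {
  "series": "1 0 0.001 0.02 0 0 0;1 0 0.001 0.05 0 0 0;1 0 0.001 0.075 0 0 0;1 0 0.001 0.088 0 0 0;1 0 0.001 0.088 0 0 0;1 0 0.001 0.088 0 0 0"
}}

```text
time_s: 11.88
eef_pos: [0.4865, 0.2832, 0.138]
eef_rot: [-0.001, -0.127, 0.992, -0.0]
wrist_force: [1.1, -0.3, -2.8]
opening: 0.225
grasp_force: 59.6
```

Run:
```python
from h import *
import pickle
o=ctrl.get_obs(); c=cam("wrist"); pickle.dump(c,open("w8.pkl","wb"))
print(o["eef_pos"],yaw(o),o["wrist_force"],shift((.4869,.283,.1335)))
g=cv2.cvtColor(c["img"],cv2.COLOR_RGB2GRAY)
print(g[154:178:1,242:270:2]); print(g[220:244,186:212:2])
```

```text
[0.48647816 0.28316006 0.13796379] 104.57 [ 1.09337253 -0.29257669 -2.82389804] [ 0.0006 -0.0005  0.0057]
[[138 163 171 174 169 174 170 172 170 168 173 168 155  84]
 [170 167 169 165 164 169 162 163 170 168 168 163 171  85]
 [164 164 163 170 154 121  30  78 148 167 175  70  77  83]
 [169 129 113 149 114  90  75  50  37 142 168  76  87  86]
 [175  76  84  46  53 100 149 101  60  41 107  85  88  86]
 [166  85  80  52  73 134 147 136  73  46  44  86  86  83]
 [ 81  86  57  54  71 138 145 138  64  57  43  79  88  87]
 [ 86  88  50  46  62 141 141 131  61  57  59  60  86  88]
 [ 89  76  66  47  59 119 142 103  54  47 120  57  91  89]
 [ 87  68 126  56  49  65 115  58  45  66 158  46  90  87]
 [ 94  54 136 130  43  44  53  50  54 144 146  50  92  88]
 [ 91  58 104 216  96  61  45  50 103 207 145  36  85  86]
 [ 89  53 104 200 201 156 111 120 172 179 145  36  78  87]
 [ 88  50  89 163 190 201 206 208 158 176 136  43  81  86]
 [ 92  58  44 148 136 162 196 200 136 142 111  53  84  87]
 [ 89  59  49 148 146 141 141 158 139 152  58  53  91  87]
 [ 84  74  38  89 133 100  71  84 100 126  19  61 
[... 1043 characters left out ...]
06 139 138 132 138 138 151  43  59  58]
 [ 58  43  28  78 144 136 140 138 137 143  59  60  60]
 [ 49  42  28  27 136 134 131 136 138 140  78  57  59]
 [ 54  43  26  30  80 136 136 137 139 121  39  62  60]
 [ 57  46  24  30  20  96 131 129 129  54  42  62  56]
 [ 58  49  36  33  30  24  45  66  39  24  54  64  59]
 [ 59  45  36  31  34  32  30  27  31  36  50  61  57]
 [ 58  59  49  35  36  33  34  34  31  43  50  58  58]
 [ 59  55  53  42  29  33  36  33  33  52  61  57  62]
 [ 57  59  53  50  37  36  34  36  49  50  57  56  58]
 [ 51  61  54  54  52  51  48  50  51  56  64  58  55]
 [ 60  60  64  57  54  48  51  53  54  62  59  57  49]
 [ 57  58  60  62  60  54  51  55  56  60  59  60  55]]
```

Run:
```python
from h import *
import pickle
c=pickle.load(open("w8.pkl","rb")); c["E"]=np.array(c["T_tool_cam"])
for h in(.065,.069,.072): print(h,ray(c,254,160.5,h)[:2].round(4))
g=cv2.cvtColor(c["img"],cv2.COLOR_RGB2GRAY)
print("hole top edge pts", [ray(c,*p,.0485)[:2].round(4) for p in((255,165),(242,167),(267,167),(255,177.5))])
```

```text
0.065 [0.0408 0.0006]
0.069 [0.04   0.0006]
0.072 [0.0395 0.0006]
hole top edge pts [array([0.041 , 0.0012]), array([ 0.0397, -0.007 ]), array([0.0397, 0.0088]), array([0.0329, 0.0012])]
```

Stud1's tip sits under hole1 to within 1 mm. Lowering home.

{"fn": "servo_tool", "kwargs": {
  "series": "1 0 0 0.004 0 0 0;1 0 0 0.008 0 0 0;1 0 0 0.012 0 0 0;1 0 0 0.015 0 0 0;1 0 0 0.018 0 0 0;1 0 0 0.021 0 0 0;1 0 0 0.0235 0 0 0;1 0 0 0.0255 0 0 0;1 0 0 0.0255 0 0 0;1 0 0 0.0255 0 0 0"
}}

```text
time_s: 12.77
eef_pos: [0.4865, 0.284, 0.1135]
eef_rot: [-0.0, -0.128, 0.992, -0.0]
wrist_force: [-3.8, -1.3, 5.0]
opening: 0.224
grasp_force: 60.9
```

{"fn": "servo_tool", "kwargs": {
  "series": "0.5 0 0 0 0 0 0;0 0 0 0 0 0 0;-0.2 0 0 0 0 0 0;-0.2 0 0 0 0 0 0;-0.2 0 0 -0.03 0 0 0;-0.2 0 0 -0.07 0 0 0;-0.2 0 0 -0.11 0 0 0;-0.2 0.03 0 -0.15 0 0 0;-0.2 0.06 0 -0.18 0 0 0;-0.2 0.06 0 -0.18 0 0 0;-0.2 0.06 0 -0.18 0 0 0"
}}

```text
time_s: 13.68
eef_pos: [0.4287, 0.2692, 0.2961]
eef_rot: [0.003, -0.128, 0.992, 0.001]
wrist_force: [0.4, -0.3, -1.0]
opening: 0.6
grasp_force: 0.0
```

Run:
```python
from h import *
o=ctrl.get_obs(); c=cam("wrist"); s=cam("scene"); P=cloud(c); z=P[...,2]
print(o["eef_pos"],o["time_s"],o["opening"])
r=np.hypot(P[...,0]-.4865,P[...,1]-.284); m=(r<.08)&(r>.065)&(abs(z-.077)<.008); q=P[m]
print("rim z",np.median(q[:,2]),"plane",np.linalg.lstsq(np.c_[q[:,:2]-[.4865,.284],np.ones(len(q))],q[:,2],rcond=None)[0])
b=(abs(z-.115)<.006)&(r<.05); print("bar z",np.median(z[b]),P[b].mean(0))
k=(z>.148)&(z<.165)&(abs(P[...,0]-.48)<.06)&(abs(P[...,1]-.44)<.05); print("knob",k.sum(),P[k].mean(0) if k.any() else 0)
cv=np.zeros((384,800,3),np.uint8); cv[:,:512]=c["img"][:,:,::-1]; cv[:280,515:795]=cv2.resize(s["img"][110:250,120:260,::-1],(280,280),interpolation=cv2.INTER_CUBIC); cv2.imwrite("pics/end.png",cv)
```

```text
[0.4286915  0.26921567 0.2960807 ] 13.6833 0.6002439081562858
rim z 0.07615030259386624 plane [-4.73928858e-03  1.23202357e-05  7.57318783e-02]
bar z 0.11438205070198626 [0.48406459 0.28459038 0.11415946]
knob 209 [0.47955962 0.43888983 0.15566469]
```

View pics/end.png

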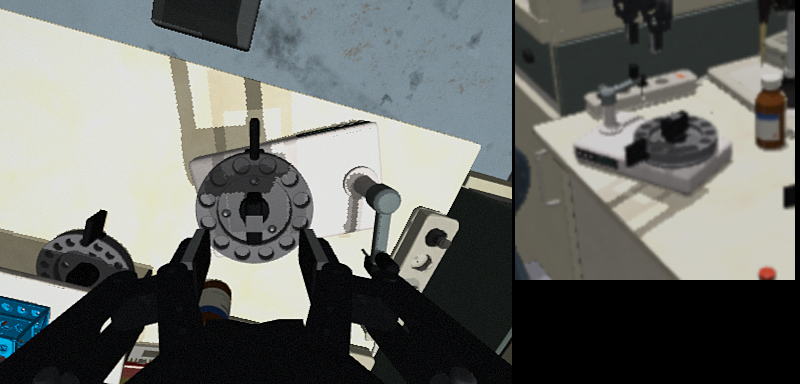

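The carousel sits flat at (255,208) with its rim at z=0.076 and its bar top at 0.115, which is fully home. The sampling arm is parked (382,230), and the four-hole carousel and bottles are undisturbed.

```bash
python3 -c "
from bench import ctrl
print(ctrl.hand_in())"
```

```text
the job is handed in; nothing more can be done
None
```

Job handed in at about 14 s of the 72 s allowed: by my measurements the three-hole carousel sits flat and fully home on the studs, the sampling arm is parked at about 1.46 rad, and I saw no movement of the four-hole carousel or the bottles; no verdict came back.

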